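# Eject the slicer cassette and trap it on the runway

## Task

Press the orange release paddle of the vegetable slicer down with one finger, so that the spring pops the yellow cassette out past its gate, and trap the cassette with the other finger on the steel runway before it slides off the lower end. Only touch: do not grasp or lift the cassette, and leave everything else on the table where it stands. Finish while holding: the paddle still pressed down and the cassette at rest on the runway against the other finger.

Things in the scene. Friction and masses are not known exactly. Their poses are not given: they have to be found in the camera images.
- slicer: Vegetable slicer, fixed to the table: white feet under an inclined steel runway, 280 mm long (level length), 72 mm wide, its steel 30 mm above the table at the lower end and 100 mm at the upper end, where a white wall (top at 130 mm) closes it. Origin on the table under its middle; z up; x (level) points down the slope; y points to the side where the orange paddle is.
- runway: The runway, fixed to the slicer. Origin on its steel surface, on the centre line, at the gate. x points down the slope (14 degrees below level), y across to the paddle's side, z square to the surface. Steel from x = -105 to +185 mm, very slippery (friction about 0.08). White side rails stand 10 mm above the steel, inner faces at y = +-31 mm, outer at +-36 mm.
- gate (a point): The gate, at the runway's origin: an orange tongue across the runway, 40 mm wide and 6 mm thick, that stands 5 mm above the steel and holds the cassette's lower end. It sinks with the paddle. Point on the steel surface, on the centre line.
- runway_end (a point): Middle of the lower, open end of the runway, on its surface.
- cassette: Yellow-framed cutting cassette, slotted steel top, 80 mm along the slope x 60 across x 22 thick, about 150 g, loose. Origin at the centre of its underside, at first 40 mm up the slope from the gate; its own frame is level (x down the slope) while it lies flat on the slope. A spring plunger (2.4 N, 20 mm stroke) pushes it: freed, it leaves the lower end in under half a second unless stopped.
- paddle_top (a point): Centre of the top of the orange release paddle, level, 34 mm (slicer's x) by 24 mm (y). In the slicer's frame: x 5, y 49, z 80 mm when up. Black housing 62 mm high below it.
- catch (a point): Point on the steel, on the runway's centre line straight beside the paddle: 49 mm from the paddle's centre towards the slicer's -y, 46 mm down the slope from the gate, 64 mm above the table. It is 16 mm below the raised paddle's top, 8 mm below the fully pressed one, so two fingertips at one height can stand on the paddle and in the runway's channel.
- release (a joint): Travel of the orange paddle in m: 0 up, 0.008 fully down (straight down); it springs back. It takes 1.5 N to start, about 3.5 N to free the cassette (at 5 to 5.5 mm), and 4 N fully down.
- potato_a: peeled potato, pale yellow, 72 mm across, 57 mm high, loose on the striped board; origin at the centre of its underside
- potato_b: second peeled potato, as potato_a
- grater: four-sided steel box grater, 100 x 75 x 210 mm with a black bow handle up to 246 mm, standing loose on the striped board (18 mm thick) to the robot's left; origin at the centre of its underside
- bowl: white bowl, 150 mm across, 70 mm high, loose on the table to the robot's right; origin at the centre of its underside
- spare_insert: another insert of the same size as the cassette (80 x 60 x 22 mm) but with a green frame, lying loose on the table beyond the slicer; not the one to eject; origin at the centre of its underside
- pepper_mill: dark wooden pepper mill, 54 mm across, 150 mm high, loose, beyond the slicer; origin at the centre of its underside
- salt_jar: glass jar with a steel cap, 52 mm across, 85 mm high, loose, beyond the slicer; origin at the centre of its underside
- brush: flat pastry brush with a wooden handle, 200 x 42 x 20 mm, lying loose on the table to the robot's right, its length along its x axis; origin under its middle
Mind the look-alikes: they are no part of the job. Leave any green or red look-alike of the cassette alone.

How it is judged:
On the way, in this order (a step that is already met when the one before it is completed fails the run):
1. the release paddle is pressed (value of joint release above 0.003 m).
2. cassette popped past the gate and stopped by a finger, paddle still pressed (x of cassette in the frame of runway above -0.028 m and contact force between cassette and the fingers above 0.03 N and linear speed of cassette below 0.03 m/s and value of joint release above 0.003 m), for 0.2 s.
At the end, for the whole second after the job is handed in: The cassette has slid at least 12 mm out of its place, lies on the runway between the rails (centre at most 130 mm below the gate, underside within 8 mm of the steel), at rest (under 30 mm/s) and touched by a finger (over 0.03 N), with the paddle held at least 3 mm down (all of step 2 and x of cassette in the frame of runway below 0.13 m and z of cassette in the frame of runway between -0.006 and 0.008 m and y of cassette in the frame of runway between -0.012 and 0.012 m); the arm keeps its last pose, push and grip.
It fails at once if the cassette is lifted more than 15 mm off the runway (z of cassette in the frame of runway above 0.015 m).
It fails at once if the cassette slides off the runway (x of cassette in the frame of runway above 0.17 m or z of cassette in the frame of runway below -0.015 m).
It fails at once if a potato, the grater, bowl, spare insert, pepper mill, salt jar or brush is moved more than 20 mm (distance of any of potato_a, potato_b, grater, bowl, spare_insert, pepper_mill, salt_jar, brush from where it was at the start of the episode above 0.02 m).
It also fails if it takes over 32 s, if anything falls off the work surface, if the arm or the gripper's body presses on something with over 40 N, if the wrist force passes 120 N, or if a joint passes its speed limit or range.

## Robot

A 6-joint arm with a two-finger parallel gripper is mounted at the origin on the work surface. World frame = base frame: x ahead of the robot, y to its left, z up, the work surface at z = 0. Lengths are in m, angles in rad, forces in N, time in s.
With the tool pointing down it reaches from about 0.225 to 0.875 m from the base axis. Payload 3.4 kg.
Tool frame: the origin (TCP) lies at the very end of the fingers, on their centre line; the grasp point (between the pads) lies 19 mm behind it (bot.grasp_offset is the distance from the TCP to the grasp point, in m); z points along the fingers, y is the line along which they close (so a half turn about z gives the same grasp; the last joint's range is limited). The gripper opens to 85 mm and grips with 20 to 120 N. Pads are 22 mm wide; open, the fingers measure 114 mm over their backs; the gripper's body (76 mm by 85 mm) begins 54 mm behind the grasp point. The pads swing forward as they close: fully open they stand 13 mm farther back than shut.
Start: joints at [1.177, 0.276, 1.505, -0, 1.361, -0.121], TCP at [0.155, 0.554, 0.231] pointing down, gripper open.
Joint ranges: [-2.89, 2.89], [-0.75, 2.08], [0.22, 2.7], [-1.18, 4.32], [0.11, 2.71], [-2.7, 2.7]. Speed limits (rad/s): [2.57, 2.57, 3.14, 3.14, 3.14, 3.14].

## Interface

Orientations are given as a unit quaternion [w, x, y, z].
In Python, from rig import monitor, cams, order, bot gives the robot as it stands.
- The arm moves only by the tool step_arm, never from a script. Its argument "commands" is a list that holds one entry, the list of rows, each a list of 4 numbers: the shift along the tool's x, y, z in m, then the turn about the tool's z in degrees. In form: [[[x, y, z, yaw], ...]]. A call has 1 to 12 rows; each row shifts and turns the commanded pose from where the row before left it, along the tool's axes as they then stand; what a row does not reach is not made up. A row lasts 1/10 s, in which the tool goes at most 50 mm and 8.59 degrees, less where a joint would pass 70% of its speed; a pose out of reach is approached as far as the arm can. A call with a gripper value outside its range is refused whole. "jaw" is the closure, from 0 (fully open) to 1 (shut), set as the call begins (left out, the last holds). The fingers move at their own pace and stop on an object; "squeeze" is the grip in N (left out, the last holds). Time passes only in rows, so rows that do not move let the fingers close. It gives the time, the measured TCP pose, the force, the opening and the grip force at its end, in the units of the state.
- monitor.sense(): the state, without advancing time (a new reading comes with each control period).
- cams.snapshot(name): name is "side" or "top"; returns a dict with "img" (400x640x3 uint8, red, green, blue), "fx", "fy", "cx", "cy" (pixels), "k1" (the pictures are not rectified: a ray, as slopes to the right and down, at radius r is drawn at 1 + k1 r^2 times it, then the intrinsics apply), "camera_from_world" (4x4, takes a point from world to camera coordinates). Camera axes: x right, y up, looking along -z (the intrinsics and any distortion apply to the point x, -y, -z); pixel columns grow to the right and rows downward; lengths in m; the calibration is good to about 2 mm. A picture is of the moment at which its call begins. There is no depth.
- order.sign_off(): hands the job in; it is judged then, once.
The state is a dict: "clock": time; "q": joint angles; "joint_velocities": joint speeds; "joint_efforts": joint torques, N m; "eef_pos": TCP position; "eef_rot": TCP orientation; "wrist_force": force on the tool from outside, world axes, zero at the start; "ft_torque": the same for the moment, N m; "width": opening from 0.0 (shut) to 1.0 (fully open); "grasp_force": force on a finger pad.
Only numpy, scipy, OpenCV 4.12 (cv2) and the standard library are available. Lean on these libraries where they do the work, as an engineer would, in place of code of your own. Each camera call takes 0.05 s, during which the arm holds its last target. There are 200 camera calls.

## Working session

There is one attempt and no reset: what is moved stays moved. The work goes in short steps, Python scripts to look and compute and a tool call to move; the robot and the scene stay as the last step left them, time stands still between calls to the robot, and variables do not carry over. Pictures are saved under pics/ and viewed, at most 10 in all, crops included, and the job is handed in when it is done.

Besides the shell and the picture viewer there is one more tool, called after ">>>" in YAML: its name, and indented under it one key for each argument. step_arm: Moves the arm, as the interface text tells. Its arguments: {"type":"object","properties":{"commands":{"type":"array","items":{"type":"array","items":{"type":"array","items":{"type":"number"}}}},"jaw":{"type":"number"},"squeeze":{"type":"number"}},"required":["commands"]}

```bash
mkdir -p pics; python3 - <<'E'
from rig import monitor,cams,order,bot
import cv2,numpy as np,pickle
s={n:cams.snapshot(n) for n in("top","side")}
pickle.dump(s,open("s.pkl","wb"))
for n in s: cv2.imwrite(f"pics/{n}0.png",s[n]["img"][:,:,::-1]); print(n,{k:v for k,v in s[n].items() if k!="img"})
print(monitor.sense())
E
```

```text
top {'fx': 433.6490005960314, 'fy': 433.6490005960314, 'cx': 319.8314147079703, 'cy': 198.22235440598826, 'k1': -0.06270293484756638, 'camera_from_world': array([[-0.01908995, -0.9998036 ,  0.00532391,  0.04837188],
       [ 0.99789712, -0.01872311,  0.06205472, -0.57402091],
       [-0.06194285,  0.00649734,  0.99805855, -1.41954574],
       [ 0.        ,  0.        ,  0.        ,  1.        ]])}
side {'fx': 519.8521813020915, 'fy': 519.8521813020915, 'cx': 315.89258557263696, 'cy': 207.29876502422502, 'k1': -0.02045629319856152, 'camera_from_world': array([[ 0.82810761, -0.56054207,  0.00551133, -0.45518355],
       [ 0.34802911,  0.52181271,  0.7788371 , -0.28585335],
       [-0.43944684, -0.64304283,  0.62720204, -1.3754506 ],
       [ 0.        ,  0.        ,  0.        ,  1.        ]])}
{'clock': 0.1, 'q': array([ 1.17696712e+00,  2.76535352e-01,  1.50600350e+00,  8.27715230e-08,
        1.36071054e+00, -1.21005960e-01]), 'joint_velocities': array([ 3.87304295e-04, -4.10003643e-04, -3.44063462e-03,  2.47737316e-05,
        1.38998254e-03, -2.57764425e-03]), 'joint_efforts': array([ 2.73140271e-03, -4.17707455e+01, -2.46402311e+01, -1.68760985e-04,
        5.69779470e-03, -7.27724142e-06]), 'eef_pos': array([0.15476046, 0.55329145, 0.23052537]), 'eef_rot': array([-2.10928921e-04,  1.35988918e-01,  9.90710012e-01, -8.01065343e-04]), 'wrist_force': array([ 1.33846516, -0.50514355, -0.17635104]), 'ft_torque': array([ 0.02271284, -0.03420744,  0.03046909]), 'grasp_force': 0.0, 'width': 0.9980629700530341}
```

View pics/top0.png

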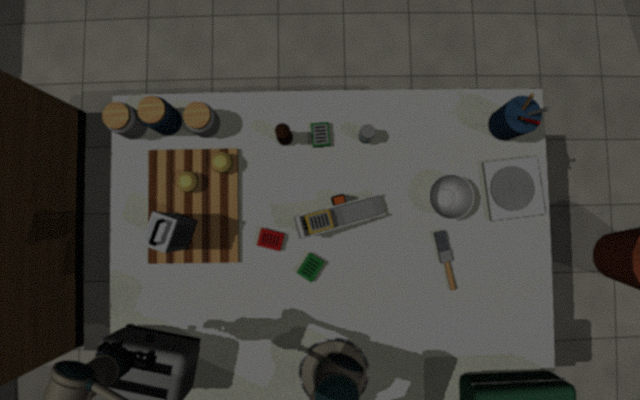

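View pics/side0.png

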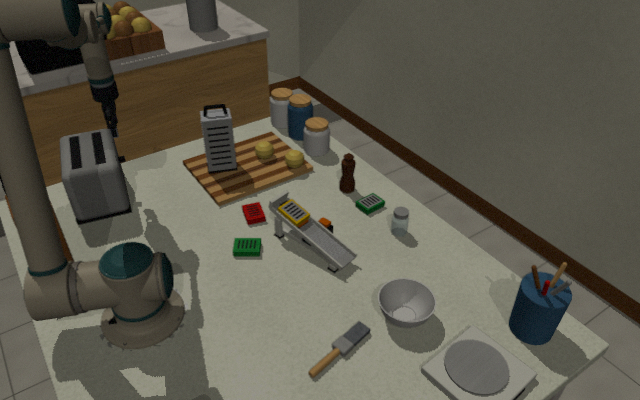

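Top view: slicer at about (342,214), yellow cassette (318,222) at its upper left end, orange paddle (339,200) on the far side, lower end at (388,203). The look-alikes are red (271,239), green (311,266) and green spare (320,134); only the yellow one lies on the runway. The side view agrees: cassette (293,212), paddle (326,224).

```bash
cat > h.py <<'E'
import numpy as np,cv2
def ray(s,uv):
    d=np.array(uv,float); d=np.array([(d[0]-s["cx"])/s["fx"],(d[1]-s["cy"])/s["fy"]]); u=d.copy()
    for _ in range(10): u=d/(1+s["k1"]*(u@u))
    T=s["camera_from_world"]; R=T[:3,:3]; v=R.T@np.array([u[0],-u[1],-1]); return -R.T@T[:3,3],v
def plane(s,uv,z):
    c,v=ray(s,uv); return c+v*(z-c[2])/v[2]
def tri(a,ua,b,ub):
    c1,v1=ray(a,ua);c2,v2=ray(b,ub); k=np.linalg.lstsq(np.c_[v1,-v2],c2-c1,rcond=None)[0]
    p,q=c1+k[0]*v1,c2+k[1]*v2; return (p+q)/2,np.linalg.norm(p-q)
def proj(s,p):
    T=s["camera_from_world"]; c=T[:3,:3]@np.array(p)+T[:3,3]; u=np.array([c[0],-c[1]])/-c[2]
    u*=1+s["k1"]*(u@u); return np.array([u[0]*s["fx"]+s["cx"],u[1]*s["fy"]+s["cy"]])
def blobs(s,lo,hi,roi,smin=120,vmin=40):
    x0,y0,x1,y1=roi; h=cv2.cvtColor(s["img"],cv2.COLOR_RGB2HSV)
    m=cv2.inRange(h,(lo,smin,vmin),(hi,255,255)); k=np.zeros_like(m);k[y0:y1,x0:x1]=m[y0:y1,x0:x1]
    n,_,st,ce=cv2.connectedComponentsWithStats(k); return k,[(st[i].tolist(),ce[i].round(2).tolist()) for i in range(1,n) if st[i][4]>3]
E
python3 - <<'E'
import pickle; from h import *
s=pickle.load(open("s.pkl","rb"));t,d=s["top"],s["side"]
for S,roi in((t,(285,185,400,245)),(d,(260,185,365,275))):
    print("or",blobs(S,4,16,roi,150)[1]); m,b=blobs(S,19,35,roi,100); print("ye",b)
    print(cv2.minAreaRect(np.argwhere(m)[:,::-1].astype(np.float32)))
a=cv2.resize(t["img"][180:245,285:400],None,fx=6.5,fy=6.5,interpolation=cv2.INTER_CUBIC)
cv2.imwrite("pics/tc.png",cv2.convertScaleAbs(a[:,:,::-1],alpha=1.5))
a=cv2.resize(d["img"][185:275,260:365],None,fx=6,fy=6,interpolation=cv2.INTER_CUBIC)
cv2.imwrite("pics/sc.png",cv2.convertScaleAbs(a[:,:,::-1],alpha=1.5))
E
```

```text
or [([333, 195, 12, 9, 81], [338.42, 199.15])]
ye [([304, 209, 30, 25, 211], [318.01, 221.17])]
((318.5294189453125, 221.11766052246094), (19.402849197387695, 27.163990020751953), 75.96376037597656)
or [([319, 218, 12, 10, 72], [324.89, 221.93]), ([298, 220, 10, 8, 26], [302.77, 223.46])]
ye [([277, 199, 33, 28, 251], [293.18, 213.63])]
((304.5428161621094, 207.36172485351562), (87.9315185546875, 38.43698501586914), 4.939215660095215)
```

View pics/tc.png

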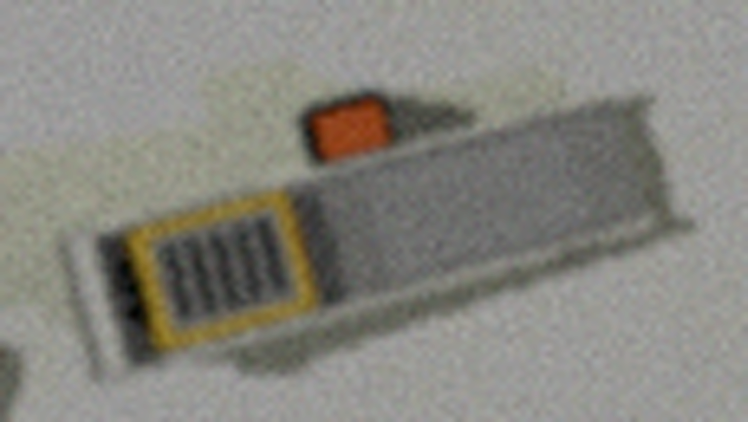

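View pics/sc.png

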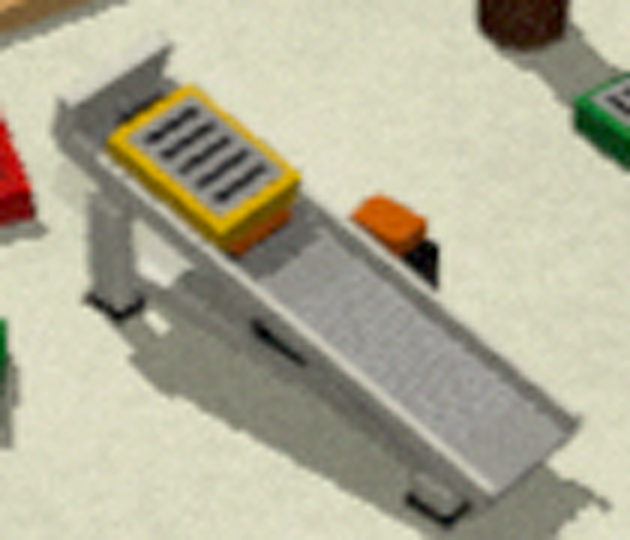

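The crops confirm the yellow cassette on the runway with the orange tongue just below it, and the paddle beside the runway. The lower rail corners are at top-view crop pixels (650,97) and (690,225).

```bash
python3 - <<'E'
import pickle; from h import *
s=pickle.load(open("s.pkl","rb"));t,d=s["top"],s["side"]
print("tri paddle",tri(t,(338.42,199.15),d,(324.6,221.2)),"cass",tri(t,(318.5,221.1),d,(293.9,210.9)))
c=lambda u,v:((u+.5)/6.5+284.5,(v+.5)/6.5+179.5)
e=lambda u,v:((u+.5)/6+259.5,(v+.5)/6+184.5)
M=[(t,(318.5,221.1),(-73,0,106)),(t,(338.42,199.15),(5,49,80)),(t,c(648,98),(142,36,40)),(t,c(690,225),(142,-36,40)),
 (t,c(68,237),(-140,36,130)),(t,c(98,378),(-140,-36,130)),
 (d,e(390,222),(5,49,80)),(d,e(205,160),(-73,0,106)),(d,e(578,420),(142,36,40)),(d,e(490,493),(142,-36,40))]
for sel in (M[:6],M[6:],M):
    W=np.array([plane(S,u,p[2]/1e3)[:2] for S,u,p in sel]);P=np.array([p[:2] for *_,p in sel])/1e3
    w0,p0=W.mean(0),P.mean(0);H=(P-p0).T@(W-w0);yaw=np.arctan2(H[0,1]-H[1,0],H[0,0]+H[1,1])
    R=np.array([[np.cos(yaw),-np.sin(yaw)],[np.sin(yaw),np.cos(yaw)]]);o=w0-R@p0
    print(o.round(4),np.degrees(yaw).round(2));print(((W-o)@R*1e3-P*1e3).round(1).tolist(), "pad",R@[.005,.049]+o,"catch",R@[.005,0]+o)
E
```

```text
tri paddle (array([ 0.56696777, -0.02108081,  0.07411181]), np.float64(0.0006925856782250468)) cass (array([0.4985614 , 0.04346113, 0.10124594]), np.float64(0.0003373326178935988))
[ 0.5157 -0.0334] -76.81
[[-5.9, 0.7], [-5.4, 3.7], [9.2, -4.1], [13.4, 0.9], [-4.5, -2.9], [-6.9, 1.7]] pad [ 0.56449918 -0.02708291] catch [ 0.51679121 -0.03826098]
[ 0.5128 -0.0328] -75.6
[[2.4, -0.5], [0.6, -0.3], [-1.3, -2.4], [-1.7, 3.3]] pad [ 0.56145471 -0.02548384] catch [ 0.51399465 -0.03767166]
[ 0.5149 -0.033 ] -76.58
[[-5.3, 1.7], [-4.6, 4.4], [9.9, -4.0], [13.8, 0.9], [-3.8, -1.7], [-6.5, 3.0], [0.9, -2.4], [-0.1, -3.6], [-2.5, -2.0], [-1.9, 3.7]] pad [ 0.56368412 -0.02650427] catch [ 0.5160211 -0.0378725]
```

>>> step_arm:
  commands:
    - [[-0.029,-0.0255,0,0],[-0.029,-0.0255,0,0],[-0.029,-0.0255,0,0],[-0.029,-0.0255,0,0],[-0.029,-0.0255,0,0],[-0.029,-0.0255,0,0],[-0.029,-0.0255,0,0],[-0.029,-0.0255,0,0],[-0.029,-0.0255,0,0]]
  jaw: 0.59

```text
clock: 1.0
eef_pos: [0.3448, 0.2609, 0.2311]
eef_rot: [-0.0, 0.136, 0.991, -0.0]
wrist_force: [0.1, -0.2, -0.2]
width: 0.408
grasp_force: 0.0
```

>>> step_arm:
  commands:
    - [[-0.029,-0.0255,0,0],[-0.029,-0.0255,0,0],[-0.029,-0.0255,0,0],[-0.029,-0.0255,0,0],[-0.029,-0.0255,0,0],[-0.029,-0.0255,0,0],[-0.029,-0.0255,0,0],[-0.029,-0.0255,0,0],[-0.029,-0.0255,0,0]]

```text
clock: 1.9
eef_pos: [0.5343, -0.0304, 0.2309]
eef_rot: [-0.0, 0.136, 0.991, 0.0]
wrist_force: [0.8, 1.0, -0.5]
width: 0.407
grasp_force: 0.0
```

>>> step_arm:
  commands:
    - [[0,0,0,7.5],[0,0,0,7.5],[0,0,0,7.5],[0,0,0,7.5],[0,0,0,7.5],[0,0,0,7.5],[0,0,0,7.5],[0,0,0,7.5],[0,0,0,0],[0,0,0,0]]

```text
clock: 2.9
eef_pos: [0.5338, -0.0289, 0.231]
eef_rot: [-0.0, 0.612, 0.791, -0.0]
wrist_force: [0.2, 0.2, 0.1]
width: 0.411
grasp_force: 0.0
```

>>> step_arm:
  commands:
    - [[0,0,0.03,0],[0,0,0.03,0],[0,0,0.03,0],[0,0,0.03,0],[0,0,0,0],[0,0,0,0]]

```text
clock: 3.5
eef_pos: [0.534, -0.0289, 0.1114]
eef_rot: [-0.0, 0.613, 0.79, -0.0]
wrist_force: [0.1, -0.3, 0.0]
width: 0.413
grasp_force: 0.0
```

```bash
python3 - <<'E'
from rig import monitor,cams
import pickle; from h import *
st=monitor.sense(); print(st["eef_pos"],st["wrist_force"])
s={n:cams.snapshot(n) for n in("top","side")};pickle.dump((s,st),open("s1.pkl","wb"))
d=s["side"]; p=st["eef_pos"]; q=np.radians(14.4)
y=np.array([np.cos(q),np.sin(q),0])
for k in(-.0247,0,.0247): print(k,proj(d,p+k*y).round(1),((proj(d,p+k*y)-(270,165))*7).round())
a=cv2.resize(d["img"][165:250,270:375],None,fx=7,fy=7,interpolation=cv2.INTER_CUBIC)
cv2.imwrite("pics/sc1.png",cv2.convertScaleAbs(a[:,:,::-1],alpha=1.6))
E
```

```text
[ 0.53404862 -0.02889904  0.11142369] [ 0.11556935 -0.2902238   0.02164858]
-0.0247 [311.6 221. ] [291. 392.]
0 [317.2 217. ] [331. 364.]
0.0247 [322.7 213. ] [369. 336.]
```

View pics/sc1.png

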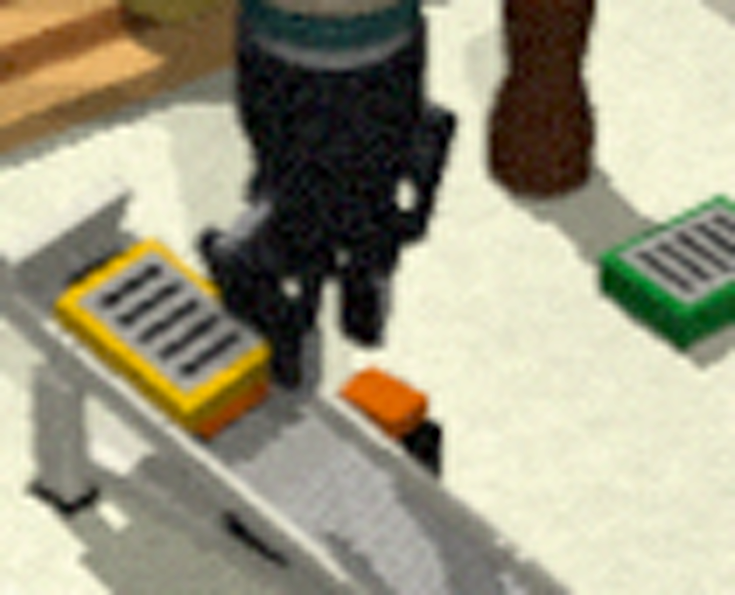

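The side crop shows the channel fingertip at (288,385) and the paddle fingertip at (362,340), both within about 1 px of the prediction. The paddle top is at (385,392). Shift slightly toward the paddle and go down.

>>> step_arm:
  commands:
    - [[-0.0025,0.005,0,0],[0,0,0.012,0],[0,0,0.012,0],[0,0,0,0],[0,0,0,0]]

```text
clock: 4.1
eef_pos: [0.5388, -0.0299, 0.0865]
eef_rot: [-0.001, 0.613, 0.79, -0.0]
wrist_force: [0.1, 0.6, 0.3]
width: 0.412
grasp_force: 0.0
```

```bash
python3 - <<'E'
from rig import monitor,cams
import pickle; from h import *
st=monitor.sense(); print(st["eef_pos"],st["wrist_force"])
d=cams.snapshot("side")
p=st["eef_pos"]; q=np.radians(14.4); y=np.array([np.cos(q),np.sin(q),0])
for k in(-.0247,.0247): print(k,((proj(d,p+k*y)-(285,185))*11).round())
a=cv2.resize(d["img"][185:238,285:350],None,fx=11,fy=11,interpolation=cv2.INTER_CUBIC)
cv2.imwrite("pics/sc2.png",cv2.convertScaleAbs(a[:,:,::-1],alpha=2))
E
```

```text
[ 0.53878269 -0.02993107  0.08649981] [0.13040623 0.59133804 0.28510769]
-0.0247 [309. 463.]
0.0247 [430. 374.]
```

View pics/sc2.png

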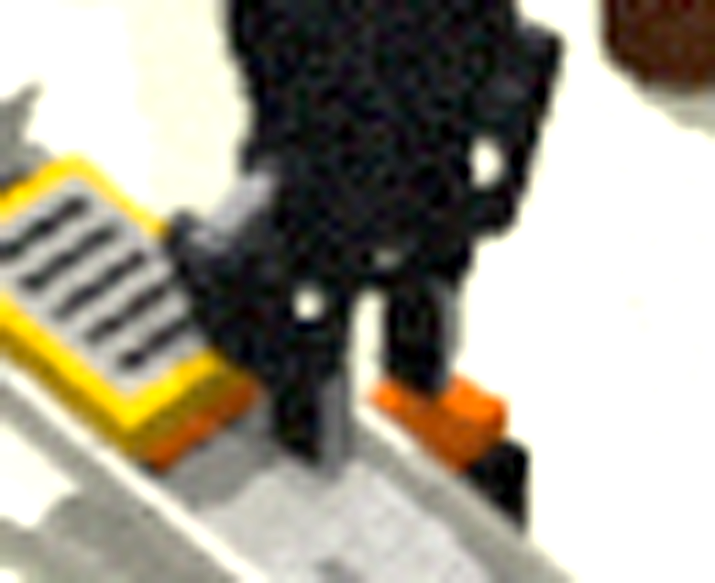

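The paddle finger stands over the paddle (tip near (415,385)) and the channel finger is inside the channel (tip near (305,465)), below the cassette. Press now.

>>> step_arm:
  commands:
    - [[0,0,0.004,0],[0,0,0.002,0],[0,0,0,0],[0,0,0,0]]

```text
clock: 4.55
eef_pos: [0.5394, -0.0301, 0.0813]
eef_rot: [0.0, 0.613, 0.79, 0.0]
wrist_force: [1.0, -0.6, -0.5]
width: 0.409
grasp_force: 0.0
```

>>> step_arm:
  commands:
    - [[0,0,0.002,0],[0,0,0.001,0],[0,0,0,0],[0,0,0,0]]

```text
clock: 4.95
eef_pos: [0.5395, -0.0301, 0.0783]
eef_rot: [0.0, 0.613, 0.79, 0.0]
wrist_force: [0.3, 0.1, -0.7]
width: 0.411
grasp_force: 0.1
```

>>> step_arm:
  commands:
    - [[0,0,0.002,0],[0,0,0.001,0],[0,0,0,0],[0,0,0,0]]

```text
clock: 5.35
eef_pos: [0.5395, -0.0301, 0.0753]
eef_rot: [0.0, 0.613, 0.79, 0.0]
wrist_force: [0.4, 0.0, 1.1]
width: 0.414
grasp_force: 0.6
```

>>> step_arm:
  commands:
    - [[0,0,0.002,0],[0,0,0.001,0],[0,0,0,0],[0,0,0,0]]

```text
clock: 5.75
eef_pos: [0.5397, -0.0304, 0.0725]
eef_rot: [0.0, 0.613, 0.79, -0.0]
wrist_force: [0.3, -1.6, 2.5]
width: 0.412
grasp_force: 1.7
```

>>> step_arm:
  commands:
    - [[0,0,0.002,0],[0,0,0.001,0],[0,0,0,0],[0,0,0,0],[0,0,0,0],[0,0,0,0]]

```text
clock: 6.35
eef_pos: [0.5398, -0.0303, 0.0708]
eef_rot: [0.001, 0.613, 0.79, 0.0]
wrist_force: [-2.4, -1.5, 12.9]
width: 0.412
grasp_force: 6.6
```

```bash
python3 - <<'E'
from rig import monitor,cams
from h import *
st=monitor.sense(); print(st["eef_pos"],st["wrist_force"])
d=cams.snapshot("side")
a=cv2.resize(d["img"][180:270,260:365],None,fx=6,fy=6,interpolation=cv2.INTER_CUBIC)
cv2.imwrite("pics/sc3.png",cv2.convertScaleAbs(a[:,:,::-1],alpha=2))
E
```

```text
[ 0.53978006 -0.03033579  0.07082691] [-2.39543168 -1.46231661 12.90346983]
```

View pics/sc3.png

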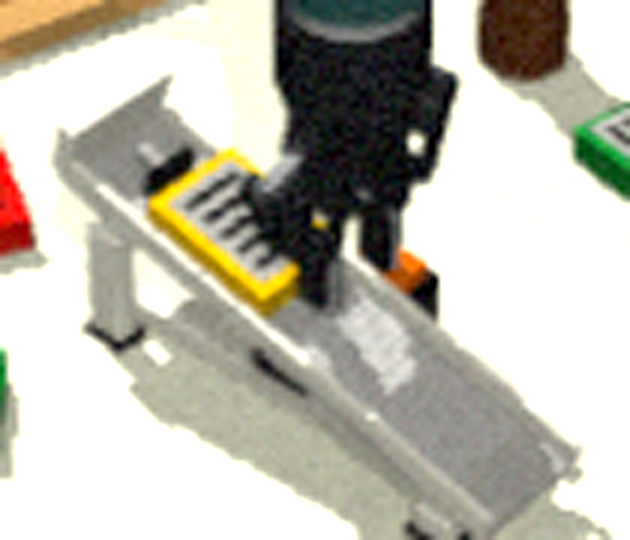

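The cassette has popped past the gate and rests against the channel finger, with the paddle down. I'll check how far it moved before handing in.

```bash
python3 - <<'E'
from rig import monitor,cams
import pickle; from h import *
s0=pickle.load(open("s.pkl","rb"))["side"]
def corner(S):
    m,b=blobs(S,19,35,(260,185,365,275),100)
    n,l,st,_=cv2.connectedComponentsWithStats(m); i=1+st[1:,4].argmax(); p=np.argwhere(l==i)[:,::-1]
    return p[p[:,0]==p[:,0].min()].mean(0), p[p[:,1]>=p[:,1].max()].mean(0)
c0=corner(s0); st=[]
n=np.radians(14)
yaw=np.radians(-75.6); X=np.array([np.cos(yaw),np.sin(yaw)])
for k in range(3):
    c1=corner(cams.snapshot("side"))
    for a,b,z in zip(c0,c1,(.115,.09)):
        # slide L along the slope: find L matching pixel shift
        p=plane(s0,a,z); L=np.linspace(0,.1,1001)
        e=[np.linalg.norm(proj(s0,p+np.r_[X*np.cos(n)*l,-np.sin(n)*l])-b) for l in L]
        print(a,b,"slid mm",L[np.argmin(e)]*1e3,"err px",round(min(e),2))
    q=monitor.sense(); print(q["clock"],q["eef_pos"].round(4),q["wrist_force"].round(1))
E
```

```text
[277. 209.] [285. 214.] slid mm 30.000000000000004 err px 1.38
[297. 226.] [304. 232.] slid mm 28.6 err px 0.03
6.45 [ 0.5398 -0.0303  0.0708] [-2.3 -1.3 11.6]
[277. 209.] [285. 214.] slid mm 30.000000000000004 err px 1.38
[297. 226.] [304. 232.] slid mm 28.6 err px 0.03
6.5 [ 0.5398 -0.0304  0.0708] [-2.8 -0.5 12.8]
[277. 209.] [285. 214.] slid mm 30.000000000000004 err px 1.38
[297. 226.] [304. 232.] slid mm 28.6 err px 0.03
6.55 [ 0.5398 -0.0303  0.0708] [-3.2 -1.6 12.5]
```

>>> step_arm:
  commands:
    - [[0,0,0,0],[0,0,0,0],[0,0,0,0]]

```text
clock: 6.85
eef_pos: [0.5398, -0.0303, 0.0709]
eef_rot: [0.001, 0.613, 0.79, 0.0]
wrist_force: [-2.7, -1.1, 12.6]
width: 0.41
grasp_force: 6.6
```

```bash
python3 -c "
from rig import order
print(order.sign_off())"
```

```text
the job is handed in; nothing more can be done
None
```

I handed the job in at about 6.9 s with one finger holding the paddle down and the cassette, about 29 mm out of its place, at rest on the runway against the other finger; the sign-off returned no verdict.

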